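# Load the boxed-in sample rack into the sampler drawer

### The job

The sample rack at the back of the white bottle tray is boxed in by two amber bottles and a white jar: stand those three on the grey mat, then set the rack fully down in the one empty seat of the sampler's open drawer. With the rack loaded, put the two bottles and the jar back in the tray, each standing where it stood before. Keep everything upright and do not disturb the small vial, the steel column or the beaker.

Things in the scene. Friction and masses are not known exactly. Their poses are not given: they have to be found in the camera images.
- tray: Fixed white open tray, 180 (x) x 240 (y) x 18 mm high, walls and floor 4 mm thick. Origin: centre of its underside; x points to its back, away from the robot (within 10 degrees). The rack stands mid-back, 8 mm from the wall; bottle_large, bottle_small and jar stand close to its left, right and front, in any arrangement. Tray and mat may have changed places.
- mat: Fixed grey rubber mat, empty, 170 (its x) x 260 (its y) x 3 mm thick, lying on the bench: the side area. Origin at the centre of its underside.
- bottle_large: Large amber round screw-cap bottle, 70 mm diameter, 143 mm high, about 0.4 kg; blue cap 50 mm diameter, the top 27 mm of the height, is the place to grip. Origin at the centre of its underside, z up.
- bottle_small: Small amber round screw-cap bottle, 56 mm diameter, 105 mm high, about 0.2 kg; blue cap 50 mm diameter, the top 27 mm of the height, is the place to grip. Origin at the centre of its underside, z up.
- jar: White plastic screw-lid jar, 64 mm diameter, 92 mm high, about 0.2 kg; its lid, 60 mm diameter, is the top 20 mm and the place to grip. Origin at the centre of its underside, z up.
- rack: Grey rack holding 4 x 3 small capped vials (fixed in it), about 0.16 kg. Block 68 (its x) x 52 (its y) x 36 mm high, vial caps up to 46 mm. Grip it across the 52 mm sides, once its neighbours are out of the way. Origin at the centre of its underside, z up. Either way round is right.
- seat: The empty one of three aluminium seats 92 mm apart along y in the sampler's drawer (fixed; the others hold like racks). Pad 3 mm thick, rim 4 mm higher, clear opening 80 (x) x 64 (y) mm; the rack stands on the pad, its x along the seat's. Origin: centre of the pad's underside. Drawer front: 77 mm nearer the robot, 35 mm above the origin; white case: from 83 mm beyond it, 149 mm above it.
- vial: Bystander: small clear vial with black cap, 28 mm diameter, 58 mm high, standing in the front left corner of the tray. Origin at the centre of its underside. Leave it.
- column: Bystander: steel chromatography column lying on the bench near the robot, 175 mm long, 16 mm thick. Origin below its middle, x along it. Leave it.
- beaker: Bystander: empty glass beaker, 68 mm diameter, 70 mm high, on the bench near the robot. Origin at the centre of its underside. Leave it.
Mind the look-alikes: they are no part of the job. Leave any green look-alike of the bottle_small alone.

How it is judged:
On the way, in this order (a step that is already met when the one before it is completed fails the run):
1. both bottles and the jar stand upright on the mat, let go (x of bottle_large in the frame of mat between -0.085 and 0.085 m and y of bottle_large in the frame of mat between -0.13 and 0.13 m and z of bottle_large in the frame of mat between 0 and 0.008 m and angle between each of bottle_large, bottle_small, jar's own z axis and vertical below 0.1 rad and contact force between the fingers and bottle_large below 0.1 N and x of bottle_small in the frame of mat between -0.085 and 0.085 m and y of bottle_small in the frame of mat between -0.13 and 0.13 m and z of bottle_small in the frame of mat between 0 and 0.008 m and contact force between the fingers and bottle_small below 0.1 N and x of jar in the frame of mat between -0.085 and 0.085 m and y of jar in the frame of mat between -0.13 and 0.13 m and z of jar in the frame of mat between 0 and 0.008 m and contact force between the fingers and jar below 0.1 N), for 0.2 s.
2. the rack is down in the empty seat, let go, while the bottles and the jar still stand on the mat (all of step 1 and x of rack in the frame of seat between -0.009 and 0.009 m and y of rack in the frame of seat between -0.009 and 0.009 m and z of rack in the frame of seat between 0 and 0.006 m and angle between the x axis of rack and the x axis of seat, either way round below 0.25 rad and angle between rack's own z axis and vertical below 0.06 rad and contact force between the fingers and rack below 0.1 N), for 0.2 s.
At the end, for the whole second after the job is handed in: The rack sits flat in the seat (within 9 mm of its centre in x and y, long side along the seat's, resting on the pad), and each bottle and the jar stands upright within 15 mm of where it stood at the start; all let go and at rest (x of rack in the frame of seat between -0.009 and 0.009 m and y of rack in the frame of seat between -0.009 and 0.009 m and z of rack in the frame of seat between 0 and 0.006 m and angle between the x axis of rack and the x axis of seat, either way round below 0.25 rad and angle between rack's own z axis and vertical below 0.06 rad and contact force between the fingers and rack below 0.1 N and distance of each of bottle_large, bottle_small, jar from where it was at the start of the episode below 0.015 m and angle between each of bottle_large, bottle_small, jar's own z axis and vertical below 0.1 rad and linear speed of each of bottle_large, bottle_small, jar, rack below 0.02 m/s and contact force between the fingers and bottle_large below 0.1 N and contact force between the fingers and bottle_small below 0.1 N and contact force between the fingers and jar below 0.1 N); the robot touches nothing.
It fails at once if a bottle, the jar or the rack is tipped by more than about 35 degrees (angle between any of bottle_large, bottle_small, jar, rack's own z axis and vertical above 0.6 rad).
It fails at once if the vial, the column or the beaker is pushed more than 20 mm (distance of any of vial, column, beaker from where it was at the start of the episode above 0.02 m).
It fails at once if the vial or the beaker is tipped over (angle between any of vial, beaker's own z axis and vertical above 0.5 rad).
It also fails if it takes over 138 s, if anything falls off the work surface, if the arm or the gripper's body presses on something with over 40 N, if the wrist force passes 120 N, or if a joint passes its speed limit or range.

### The arm

A 6-joint arm with a two-finger parallel gripper is mounted at the origin on the work surface. World frame = base frame: x ahead of the robot, y to its left, z up, the work surface at z = 0. Lengths are in m, angles in rad, forces in N, time in s.
With the tool pointing down it reaches from about 0.3 to 0.875 m from the base axis. Payload 4.2 kg.
Tool frame: the origin (TCP) lies between the finger pads; the fingertips stand 22 mm ahead of it and the grasp point (between the pads) lies 3 mm ahead of it (tip_extent is the distance from the TCP to the fingertips, in m); z points along the fingers, y is the line along which they close (so a half turn about z gives the same grasp; the last joint's range is limited). The gripper opens to 85 mm and grips with 20 to 120 N. Pads are 22 mm wide; open, the fingers measure 114 mm over their backs; the gripper's body (76 mm by 85 mm) begins 54 mm behind the grasp point. The pads swing forward as they close: fully open they stand 13 mm farther back than shut.
Start: joints at [-1.166, 0.32, 1.565, -0, 1.257, -0.02], TCP at [0.237, -0.524, 0.253] pointing down, gripper open.
Joint ranges: [-3.11, 3.11], [-0.84, 2.01], [0.21, 2.61], [-1.34, 4.49], [0.05, 2.63], [-2.56, 2.56]. Speed limits (rad/s): [2.57, 2.57, 3.14, 3.14, 3.14, 3.14].

### API

Orientations are given as a unit quaternion [x, y, z, w].
In Python, from plant import get_state, snapshot, hand_in, boxes_of, trace, tip_extent gives the robot as it stands. The module is installed in compiled form; this text tells all that it offers.
- The arm moves only by the tool step_arm, never from a script. Its argument "plan" is a list of rows, each a list of 3 entries, a list of its own where there are three numbers: the shift along the world's x, y, z each as a share of 4 cm, from -1 to 1, then the turn, a rotation vector about the world's x, y, z each as a share of 0.1 rad, from -1 to 1, then the opening, from -1 (shut) to 1 (fully open), so that 0 is half open. In form: [[[dx, dy, dz], [ax, ay, az], jaw], ...]. A call has 1 to 10 rows; each row shifts and turns the commanded pose from where the row before left it; what a row does not reach is not made up. A row lasts 1/10 s, in which the tool goes at most 50 mm and 8.59 degrees, less where a joint would pass 70% of its speed; a pose out of reach is approached as far as the arm can. A call with a number of a shift or a turn outside -1 to 1 is refused whole. A call with a gripper value outside its range is refused whole. The fingers move at their own pace and stop on an object; "force" is the grip in N (left out, the last holds). Time passes only in rows, so rows that do not move let the fingers close. It gives the time, the measured TCP pose, the force, the opening and the grip force at its end, in the units of the state.
- get_state(): the state, without advancing time (a new reading comes with each control period).
- snapshot(name): name is "side" or "top" or "wrist"; returns a dict with "frame" (480x640x3 uint8, red, green, blue), "depth" (480x640 float32, m along the optical axis (not along the pixel's ray), 0 where there is no reading), "fov_y" (degrees; the focal length in pixels is half the picture's height over the tangent of half this angle, whatever the lens; pixels are square), "cx", "cy" (the principal point, pixels), "cam_to_world" (4x4, takes a point from camera to world coordinates). Camera axes: x right, y up, looking along -z (the intrinsics and any distortion apply to the point x, -y, -z); pixel columns grow to the right and rows downward; lengths in m; the calibration is good to about 2 mm. A picture is of the moment at which its call begins.
- hand_in(): hands the job in; it is judged then, once.
Trained networks look in a picture, given as the dict that the camera call returned (one of the last four; its "shot" number tells which), for a name from the list of things; names that differ only in an ending like _2 or _b are one class to them, and where a whole thing is asked for, a point or a joint stands for the part that bears it (a point fixed in the world has none). Each returns a list of dicts, best first, with "p" (0 to 1); they miss things now and then, are a little off and sometimes report something else, mostly with a low value. They report only what shows in the picture. A call takes as long as a camera call. They do not tell look-alikes from the thing itself.
- boxes_of(label, picture): "box" ([left, top, right, bottom] in pixels, round what is visible of it).
- trace(label, picture): "mask" (480x640 bool, what is visible of it) and "box" ([left, top, right, bottom] in pixels, round what is visible of it).
The state is a dict: "time_s": time; "joints": joint angles; "dq": joint speeds; "effort": joint torques, N m; "tool_pos": TCP position; "tool_rot": TCP orientation; "ft_force": force on the tool from outside, world axes, zero at the start; "moment": the same for the moment, N m; "finger_gap": finger opening in m; "grasp_force": force on a finger pad.
Only numpy, scipy, OpenCV 4.12 (cv2) and the standard library are available. Lean on these libraries where they do the work, as an engineer would, in place of code of your own. Each camera call takes 0.05 s, during which the arm holds its last target. There are 200 camera calls.

## Working session

There is one attempt and no reset: what is moved stays moved. The work goes in short steps, Python scripts to look and compute and a tool call to move; the robot and the scene stay as the last step left them, time stands still between calls to the robot, and variables do not carry over. Pictures are saved under pics/ and viewed, at most 14 in all, crops included, and the job is handed in when it is done.

Besides the shell and the picture viewer there is one more tool, called after "Request:" as a command line: name --argument value ..., lists and objects as JSON in quotes. step_arm: Moves the arm, as the interface text tells. Its arguments: {"type":"object","properties":{"plan":{"type":"array","items":{"type":"array"}},"force":{"type":"number"}},"required":["plan"]}

```bash
mkdir -p pics
cat > h.py <<'E'
import numpy as np, cv2
from plant import *
def pts(s, mask=None):
    d=s["depth"]; f=240/np.tan(np.radians(s["fov_y"])/2)
    v,u=np.nonzero((d>0)&(mask if mask is not None else True))
    z=d[v,u]; P=np.c_[(u-s["cx"])/f*z,-(v-s["cy"])/f*z,-z,np.ones(len(z))]
    return (P@np.array(s["cam_to_world"]).T)[:,:3],u,v
def save(s,n): cv2.imwrite("pics/"+n,cv2.cvtColor(s["frame"],cv2.COLOR_RGB2BGR))
E
python3 - <<'E'
from h import *
s=snapshot("top"); save(s,"top.png"); print({k:s[k] for k in s if k not in("frame","depth")})
for n in "tray mat bottle_large bottle_small jar rack seat vial column beaker".split():
    for r in trace(n,s)[:4]:
        P,u,v=pts(s,r["mask"])
        if len(P)<20: continue
        zt=np.percentile(P[:,2],97); T=P[P[:,2]>zt-.008]
        print(n,round(r["p"],2),np.round(r["box"]),"zt",zt.round(3),"topc",((T.min(0)+T.max(0))/2).round(3),"ext",np.ptp(T,axis=0).round(3))
s=snapshot("side"); save(s,"side.png")
E
```

```text
{'fov_y': 46.79855042095057, 'cx': 330.0733865783966, 'cy': 247.79759957922073, 'cam_to_world': array([[-1.30695991e-02,  9.98206409e-01, -5.84221698e-02,
         4.63332282e-01],
       [-9.99914487e-01, -1.30736211e-02,  3.13392913e-04,
        -3.35258356e-02],
       [-4.50958499e-04,  5.84212699e-02,  9.98291917e-01,
         1.30726033e+00],
       [ 0.00000000e+00,  0.00000000e+00,  0.00000000e+00,
         1.00000000e+00]]), 'shot': 1}
tray 0.92 [424. 211. 528. 290.] zt 0.019 topc [ 0.53  -0.375  0.051] ext [0.181 0.242 0.079]
mat 0.7 [287. 212. 405. 293.] zt 0.008 topc [ 0.531 -0.069  0.006] ext [0.194 0.275 0.012]
bottle_small 0.96 [444. 160. 476. 189.] zt 0.109 topc [ 0.7   -0.33   0.106] ext [0.048 0.048 0.011]
bottle_small 0.79 [464. 250. 496. 276.] zt 0.113 topc [ 0.496 -0.372  0.111] ext [0.048 0.05  0.011]
jar 0.62 [433. 216. 469. 248.] zt 0.1 topc [ 0.568 -0.307  0.098] ext [0.058 0.06  0.012]
rack 0.89 [462. 214. 491. 244.] zt 0.054 topc [ 0.572 -0.364  0.072] ext [0.061 0.065 0.053]
seat 0.94 [166. 230. 201. 268.] zt 0.046 topc [0.541 0.304 0.044] ext [0.088 0.076 0.012]
vial 0.49 [434. 270. 450. 282.] zt 0.066 topc [ 0.47  -0.289  0.064] ext [0.022 0.023 0.01 ]
column 0.75 [193. 289. 221. 360.] zt 0.02 topc [0.366 0.249 0.018] ext [0.161 0.061 0.013]
beaker 0.73 [422. 314. 457. 344.] zt 0.072 topc [ 0.352 -0.275  0.071] ext [0.066 0.067 0.013]
beaker 0.39 [462. 216. 490. 244.] zt 0.053 topc [ 0.572 -0.374  0.051] ext [0.061 0.045 0.011]
```

Run:
```python
import cv2
a=cv2.imread("pics/top.png")
cv2.imwrite("pics/c.png",cv2.resize(a[150:370,140:550],(800,429),interpolation=2))
```

```text
(no output)
```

View pics/c.png

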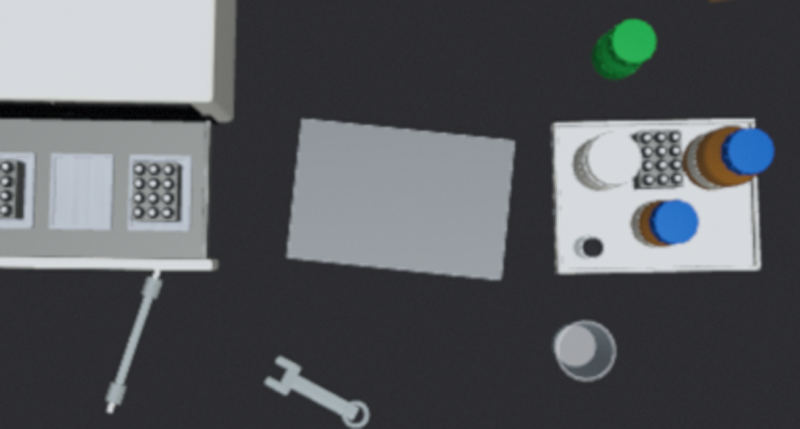

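View pics/side.png

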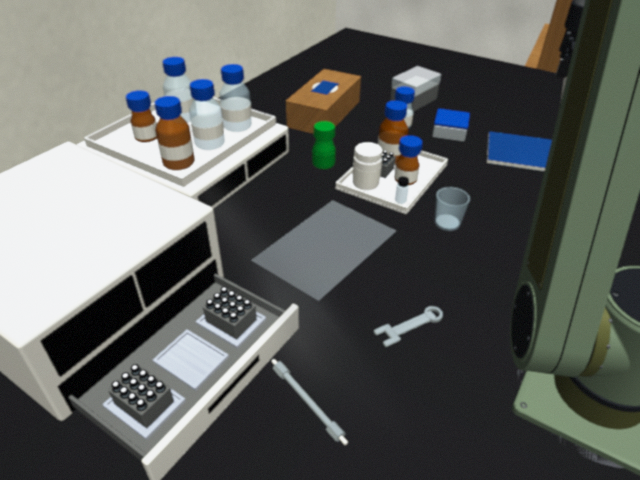

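The top crop shows the tray at the right: jar at about (612,160), rack (659,160), large bottle cap (748,151), small amber bottle cap (675,222) and vial (590,247). The green bottle at (633,45) is the look-alike and stays where it is. The mat is in the middle. The empty seat is at (80,192), between two loaded ones.

```bash
cat > m.py <<'E'
from h import *
s=snapshot("top")
hsv=cv2.cvtColor(s["frame"],cv2.COLOR_RGB2HSV)
def rect(P): 
    (c,sz,a)=cv2.minAreaRect((P[:,:2]*1000).astype(np.float32)); return np.round(c,1),np.round(sz,1),round(a,1)
blue=((hsv[...,0]>100)&(hsv[...,0]<130)&(hsv[...,1]>120)).astype(np.uint8)
n,l,st,c=cv2.connectedComponentsWithStats(blue)
for i in range(1,n):
    if st[i,4]>60:
        P,u,v=pts(s,l==i); zt=np.median(P[:,2]); T=P[abs(P[:,2]-zt)<.008]
        print("blue",st[i],zt.round(4),rect(T),cv2.minEnclosingCircle((T[:,:2]*1000).astype(np.float32)))
def t(n,lo,hi,k=0):
    m=trace(n,s)[k]["mask"]; P,u,v=pts(s,m); T=P[(P[:,2]>lo)&(P[:,2]<hi)]; print(n,np.median(T[:,2]).round(4),rect(T))
t("jar",.085,.12); t("rack",.03,.06); t("mat",-.01,.012); t("tray",.012,.03); t("seat",.0,.1)
P,u,v=pts(s)
# scan of heights across drawer
for x0 in (.54,): 
    for y0 in np.arange(.14,.46,.008):
        q=P[(abs(P[:,0]-x0)<.01)&(abs(P[:,1]-y0)<.004)]; print(f"{y0:.3f}:{np.median(q[:,2]):.4f}",end=" ")
print()
for x0 in np.arange(.42,.68,.008):
    q=P[(abs(P[:,0]-x0)<.004)&(abs(P[:,1]-.304)<.015)]; print(f"{x0:.3f}:{np.median(q[:,2]):.4f}",end=" ")
q=P[(P[:,0]>.4)&(P[:,0]<.65)&(P[:,1]>-.2)&(P[:,1]<.05)&(P[:,2]<.02)]
print("mat z",np.median(q[:,2])); print(get_state())
E
python3 m.py
```

```text
blue [338   0  24  22 442] 0.193 (array([1023.5,  -80.6]), array([47.5, 39. ]), 89.8) ((1027.139892578125, -81.31179809570312), 24.92243194580078)
blue [398   0  24  13 235] 0.2299 (array([1011.6, -199.5]), array([43.9, 17.4]), 87.7) ((1019.5035400390625, -199.81741333007812), 21.944623947143555)
blue [369  53  25  27 526] 0.2315 (array([ 888.2, -141. ]), array([47.3, 47.7]), 14.3) ((888.7421264648438, -140.3896942138672), 25.006580352783203)
blue [419  52  26  28 532] 0.2314 (array([ 888.8, -239.8]), array([46.8, 47.8]), 68.3) ((887.7587890625, -240.37918090820312), 24.857254028320312)
blue [319  54  25  27 533] 0.2317 (array([888.2, -40.6]), array([47.7, 47.2]), 14.7) ((888.3786010742188, -41.06025695800781), 24.641353607177734)
blue [545  98  37  24 699] 0.0813 (array([ 839.6, -561.1]), array([47.6, 80.9]), 7.0) ((839.6218872070312, -561.0574951171875), 43.21816635131836)
blue [582 191  28  25 537] 0.1037 (array([ 624.5, -618.2]), array([49.4, 49.4]), 37.5) ((624.7889404296875, -618.3656005859375), 25.7406005859375)
blue [510 216  27  24 520] 0.1461 (array([ 569.9, -443.2]), array
[... 1852 characters left out ...]
 0.9, 'joints': array([-1.16603144e+00,  3.19604772e-01,  1.56448190e+00, -3.76384745e-06,
        1.25736235e+00, -2.00149454e-02]), 'dq': array([ 9.66891032e-05, -6.37012128e-04, -8.32301862e-04,  9.80570937e-04,
        1.67431880e-03, -6.21184569e-04]), 'effort': array([-7.05778621e-04, -4.15410912e+01, -2.34420830e+01, -7.22721279e-05,
        7.48198772e-05,  4.81442257e-06]), 'tool_pos': array([ 0.23697361, -0.52393253,  0.25334224]), 'tool_rot': array([9.77529796e-01, 2.10797280e-01, 1.19736723e-05, 7.08354526e-05]), 'ft_force': array([0.11808437, 0.17509621, 0.14674474]), 'moment': array([-0.02545185,  0.02916795, -0.03696763]), 'grasp_force': 0.0, 'finger_gap': 0.08537466469127583}
```

Request:
step_arm --plan '[[[0.833,0.2,0],[0,0,1],1],[[0.833,0.2,0],[0,0,1],1],[[0.833,0.2,0],[0,0,1],1],[[0.833,0.2,0],[0,0,1],1],[[0.833,0.2,0],[0,0,1],1],[[0.833,0.2,0],[0,0,1],1],[[0.833,0.2,0],[0,0,1],1],[[0.833,0.2,0],[0,0,1],1],[[0.833,0.2,0],[0,0,1],1],[[0.833,0.2,0],[0,0,1],1]]' --force 40

```text
time_s: 1.9
tool_pos: [0.5715, -0.4434, 0.2533]
tool_rot: [0.755, 0.655, -0.0, 0.0]
ft_force: [-0.9, -0.6, 0.2]
finger_gap: 0.0853
grasp_force: 0.0
```

Request:
step_arm --plan '[[[0,0,-0.2],[0,0,0.75],1],[[0,0,-0.2],[0,0,0.7],1],[[0,0,0],[0,0,0],1]]'

```text
time_s: 2.2
tool_pos: [0.5701, -0.4433, 0.2356]
tool_rot: [0.707, 0.707, -0.0, -0.002]
ft_force: [0.4, 0.4, -0.1]
finger_gap: 0.0854
grasp_force: 0.0
```

```bash
cat > c.py <<'E'
from h import *
print(tip_extent() if callable(tip_extent) else tip_extent)
s=snapshot("wrist"); save(s,"w1.png")
hsv=cv2.cvtColor(s["frame"],cv2.COLOR_RGB2HSV)
b=((hsv[...,0]>100)&(hsv[...,0]<130)&(hsv[...,1]>120)).astype(np.uint8)
n,l,st,c=cv2.connectedComponentsWithStats(b)
for i in range(1,n):
    if st[i,4]>300:
        P,u,v=pts(s,l==i); zt=np.percentile(P[:,2],80); T=P[abs(P[:,2]-zt)<.006]
        if len(T): print("blue",st[i],zt.round(4),cv2.minAreaRect((T[:,:2]*1000).astype(np.float32)))
for q in("jar","rack"):
    for r in trace(q,s)[:1]:
        P,u,v=pts(s,r["mask"]); zt=np.percentile(P[:,2],90); T=P[abs(P[:,2]-zt)<.012]
        print(q,r["p"],zt,cv2.minAreaRect((T[:,:2]*1000).astype(np.float32)))
g=get_state(); print(g["tool_pos"],g["tool_rot"],g["time_s"])
E
python3 c.py
```

```text
0.022
blue [ 166   90   84   80 5108] 0.1088 ((496.2347412109375, -371.7330017089844), (49.11579132080078, 49.11910629272461), 2.6000521183013916)
blue [ 278  205   82   86 5519] 0.1468 ((570.6149291992188, -441.8626708984375), (49.22209548950195, 49.023860931396484), 56.531654357910156)
blue [   0  319  129   69 3659] 0.0117 ((290.1435546875, -602.3715209960938), (157.60757446289062, 46.340518951416016), 16.673450469970703)
blue [ 603  319   37   73 1979] 0.0816 ((830.3785400390625, -556.842529296875), (31.806730270385742, 73.65992736816406), 12.95020866394043)
blue [ 197  374   87   48 2181] 0.0447 ((492.50921630859375, -629.7901000976562), (81.4269790649414, 34.505088806152344), 17.84328269958496)
blue [359 392  50  26 525] 0.0977 ((638.7178344726562, -598.0670776367188), (4.133937835693359, 26.184690475463867), 54.5006217956543)
blue [ 79 436  38  20 375] 0.0116 ((312.54864501953125, -720.7897338867188), (50.353084564208984, 15.697992324829102), 19.039199829101562)
jar 0.77 0.09629323507295379 ((568.4173583984375, -314.63372802734375), (60.94380569458008, 45.90208053588867), 0.46837323904037476)
rack 0.55 0.04987110151975197 ((571.953369140625, -373.4589538574219), (67.22602081298828, 51.78582000732422), 1.6155227422714233)
[ 0.57016158 -0.44413248  0.23776492] [7.07974775e-01 7.06237640e-01 6.19572501e-05 3.31515705e-04] 2.35
```

Request:
step_arm --plan '[[[0,0,-0.9],[0,0,0],1],[[0,0,-0.8],[0,0,0],1],[[0,0,-0.65],[0,0,0],1],[[0,0,0],[0,0,0],1],[[0,0,0],[0,0,0],-1],[[0,0,0],[0,0,0],-1],[[0,0,0],[0,0,0],-1],[[0,0,0],[0,0,0],-1],[[0,0,0],[0,0,0],-1]]' --force 40

```text
time_s: 3.25
tool_pos: [0.5709, -0.4447, 0.1462]
tool_rot: [0.708, 0.707, 0.0, 0.002]
ft_force: [-2.5, 0.5, 6.1]
finger_gap: 0.0487
grasp_force: 42.2
```

Request:
step_arm --plan '[[[0,0,0.4],[0,0,0],-1],[[0,0,0.8],[0,0,0],-1],[[0,0,0.8],[0,0,0],-1],[[0,0,0.8],[0,0,0],-1],[[0,0,0.7],[0,0,0],-1],[[0,0,0],[0,0,0],-1]]'

```text
time_s: 3.85
tool_pos: [0.5715, -0.4449, 0.2886]
tool_rot: [0.707, 0.707, 0.001, 0.005]
ft_force: [0.4, -0.4, -1.4]
finger_gap: 0.0487
grasp_force: 42.4
```

Request:
step_arm --plan '[[[-0.1,0.4,0],[0,0,0],-1],[[-0.15,0.8,0],[0,0,0],-1],[[-0.15,0.9,0],[0,0,0],-1],[[-0.15,0.9,0],[0,0,0],-1],[[-0.15,0.9,0],[0,0,0],-1],[[-0.15,0.9,0],[0,0,0],-1],[[-0.15,0.9,0],[0,0,0],-1],[[-0.15,0.9,0],[0,0,0],-1],[[-0.1,0.6,0],[0,0,0],-1],[[0,0,0],[0,0,0],-1]]'

```text
time_s: 4.85
tool_pos: [0.5185, -0.1526, 0.2817]
tool_rot: [0.706, 0.708, -0.0, -0.002]
ft_force: [0.6, -1.7, -3.0]
finger_gap: 0.0488
grasp_force: 42.4
```

Request:
step_arm --plan '[[[0,0,-0.5],[0,0,0],-1],[[0,0,-0.9],[0,0,0],-1],[[0,0,-0.9],[0,0,0],-1],[[0,0,-0.6],[0,0,0],-1],[[0,0,-0.3],[0,0,0],-1],[[0,0,-0.1],[0,0,0],-1],[[0,0,0],[0,0,0],-1]]'

```text
time_s: 5.55
tool_pos: [0.5204, -0.1562, 0.1512]
tool_rot: [0.708, 0.707, -0.0, 0.0]
ft_force: [0.0, 0.7, -2.6]
finger_gap: 0.0487
grasp_force: 42.4
```

Request:
step_arm --plan '[[[0,0,-0.08],[0,0,0],-1],[[0,0,-0.05],[0,0,0],-1],[[0,0,0],[0,0,0],-1]]'

```text
time_s: 5.85
tool_pos: [0.5204, -0.156, 0.1466]
tool_rot: [0.707, 0.707, 0.0, 0.0]
ft_force: [0.1, 0.2, -3.9]
finger_gap: 0.0488
grasp_force: 42.5
```

Request:
step_arm --plan '[[[0,0,-0.05],[0,0,0],-1],[[0,0,0],[0,0,0],-1],[[0,0,0],[0,0,0],0.6],[[0,0,0],[0,0,0],1],[[0,0,0],[0,0,0],1],[[0,0,0.3],[0,0,0],1],[[0,0,0.7],[0,0,0],1],[[0,0,0.8],[0,0,0],1],[[0,0,0.7],[0,0,0],1]]'

```text
time_s: 6.75
tool_pos: [0.5204, -0.156, 0.2465]
tool_rot: [0.707, 0.707, 0.0, 0.001]
ft_force: [-1.1, -0.9, 0.2]
finger_gap: 0.0852
grasp_force: 0.0
```

Request:
step_arm --plan '[[[-0.1,-0.4,0],[0,0,0],1],[[-0.1,-0.9,0],[0,0,0],1],[[-0.1,-0.9,0],[0,0,0],1],[[-0.1,-0.9,0],[0,0,0],1],[[-0.1,-0.9,0],[0,0,0],1],[[-0.1,-0.9,0],[0,0,0],1],[[0,-0.5,0],[0,0,0],1],[[0,0,0],[0,0,0],1],[[0,0,0],[0,0,0],1]]'

```text
time_s: 7.65
tool_pos: [0.4963, -0.3712, 0.2442]
tool_rot: [0.708, 0.707, 0.0, -0.0]
ft_force: [-0.6, 0.6, -0.5]
finger_gap: 0.0856
grasp_force: 0.0
```

```bash
python3 c.py|head -7|tail -6;  python3 - <<'E'
from plant import *
for i in range(3): g=get_state();print(g["tool_pos"])
E
```

```text
0.022
blue [ 282  195   69   71 3734] 0.1089 ((495.69537353515625, -370.7291564941406), (48.7796516418457, 48.89363479614258), 13.237603187561035)
blue [  65  436   65   44 1876] 0.0116 ((222.8026123046875, -680.8729858398438), (77.23162841796875, 66.7222900390625), 8.5518798828125)
jar 0.6 0.0962716225689228 ((568.3020629882812, -306.7913818359375), (59.29702377319336, 61.03594207763672), 84.43119812011719)
rack 0.96 0.049808444004067406 ((572.095458984375, -373.2136535644531), (68.02436065673828, 51.94243240356445), 1.4041271209716797)
[ 0.4964867  -0.37043925  0.24439898] [ 7.06934826e-01  7.07278634e-01  2.43952077e-04 -1.62002073e-04] 7.8
[ 0.4964867  -0.37043925  0.24439898]
[ 0.4964867  -0.37043925  0.24439898]
[ 0.4964867  -0.37043925  0.24439898]
```

Request:
step_arm --plan '[[[0,0,-0.9],[0,0,0],1],[[0,0,-0.9],[0,0,0],1],[[0,0,-0.9],[0,0,0],1],[[0,0,-0.7],[0,0,0],1],[[0,0,0],[0,0,0],1],[[0,0,0],[0,0,0],-1],[[0,0,0],[0,0,0],-1],[[0,0,0],[0,0,0],-1],[[0,0,0],[0,0,0],-1],[[0,0,0],[0,0,0],-1]]'

```text
time_s: 8.8
tool_pos: [0.4971, -0.3726, 0.1107]
tool_rot: [0.708, 0.707, 0.0, 0.002]
ft_force: [-1.0, 1.1, 6.2]
finger_gap: 0.0486
grasp_force: 41.1
```

Request:
step_arm --plan '[[[0,0,0.3],[0,0,0],-1],[[0,0,0.8],[0,0,0],-1],[[0,0,0.9],[0,0,0],-1],[[0,0,0.9],[0,0,0],-1],[[0,0,0.9],[0,0,0],-1],[[0,0,0.6],[0,0,0],-1],[[0,0,0],[0,0,0],-1]]'

```text
time_s: 9.5
tool_pos: [0.4974, -0.3729, 0.2891]
tool_rot: [0.707, 0.707, 0.001, 0.005]
ft_force: [0.9, -0.9, -2.1]
finger_gap: 0.0486
grasp_force: 42.2
```

Request:
step_arm --plan '[[[0.1,0.4,0],[0,0,0],-1],[[0.1,0.85,0],[0,0,0],-1],[[0.1,0.9,0],[0,0,0],-1],[[0.1,0.9,0],[0,0,0],-1],[[0.1,0.9,0],[0,0,0],-1],[[0.1,0.9,0],[0,0,0],-1],[[0.1,0.9,0],[0,0,0],-1],[[0.1,0.9,0],[0,0,0],-1],[[0.05,0.85,0],[0,0,0],-1],[[0,0,0],[0,0,0],-1]]'

```text
time_s: 10.5
tool_pos: [0.5288, -0.0672, 0.2819]
tool_rot: [0.706, 0.708, -0.001, -0.003]
ft_force: [-0.2, -0.3, -2.4]
finger_gap: 0.0486
grasp_force: 42.1
```

Request:
step_arm --plan '[[[0,0,-0.5],[0,0,0],-1],[[0,0,-0.9],[0,0,0],-1],[[0,0,-0.9],[0,0,0],-1],[[0,0,-0.9],[0,0,0],-1],[[0,0,-0.7],[0,0,0],-1],[[0,0,-0.3],[0,0,0],-1],[[0,0,-0.1],[0,0,0],-1],[[0,0,0],[0,0,0],-1],[[0,0,0],[0,0,0],-1]]'

```text
time_s: 11.4
tool_pos: [0.5311, -0.0721, 0.1134]
tool_rot: [0.707, 0.707, 0.001, 0.001]
ft_force: [-0.1, -0.1, -1.9]
finger_gap: 0.0484
grasp_force: 42.1
```

Request:
step_arm --plan '[[[0,0,-0.07],[0,0,0],-1],[[0,0,-0.04],[0,0,0],-1],[[0,0,0],[0,0,0],0.6],[[0,0,0],[0,0,0],1],[[0,0,0],[0,0,0],1],[[0,0,0.4],[0,0,0],1],[[0,0,0.9],[0,0,0],1],[[0,0,0.9],[0,0,0],1],[[0,0,0.9],[0,0,0],1],[[0,0,0.4],[0,0,0],1]]'

```text
time_s: 12.4
tool_pos: [0.5315, -0.0721, 0.2514]
tool_rot: [0.707, 0.707, 0.002, 0.003]
ft_force: [-0.1, -0.6, -0.0]
finger_gap: 0.0854
grasp_force: 0.0
```

Request:
step_arm --plan '[[[0.1,-0.4,0],[0,0,0],1],[[0.15,-0.9,0],[0,0,0],1],[[0.15,-0.9,0],[0,0,0],1],[[0.15,-0.9,0],[0,0,0],1],[[0.15,-0.9,0],[0,0,0],1],[[0.15,-0.9,0],[0,0,0],1],[[0.075,-0.9,0],[0,0,0],1],[[0,-0.1,0],[0,0,0],1],[[0,0,0],[0,0,0],1]]'

```text
time_s: 13.3
tool_pos: [0.5663, -0.3095, 0.2455]
tool_rot: [0.708, 0.706, -0.0, -0.002]
ft_force: [1.0, 0.9, 0.2]
finger_gap: 0.0855
grasp_force: 0.0
```

```bash
python3 c.py
```

```text
0.022
blue [ 196    0   80   28 1527] 0.1453 ((519.6102294921875, -174.52706909179688), (37.69145965576172, 9.242916107177734), 0.03878983110189438)
blue [  64  436   66   44 1879] 0.0115 ((292.6166076660156, -615.85107421875), (77.60336303710938, 66.27812194824219), 1.9150551557540894)
jar 0.62 0.09614045076301699 ((568.3291625976562, -306.4111022949219), (60.2203254699707, 59.122310638427734), 87.298095703125)
rack 0.94 0.04987964843493452 ((572.2042846679688, -373.0577697753906), (67.37281799316406, 51.75102615356445), 1.9059817790985107)
[ 0.56684626 -0.30710406  0.24700187] [ 7.07212576e-01  7.07000531e-01 -4.02969728e-05 -7.87193174e-04] 13.45
```

Request:
step_arm --plan '[[[0.03,0,-0.9],[0,0,0],1],[[0,0,-0.9],[0,0,0],1],[[0,0,-0.9],[0,0,0],1],[[0,0,-0.8],[0,0,0],1],[[0,0,-0.2],[0,0,0],1],[[0,0,0],[0,0,0],-1],[[0,0,0],[0,0,0],-1],[[0,0,0],[0,0,0],-1],[[0,0,0],[0,0,0],-1],[[0,0,0],[0,0,0],-1]]'

```text
time_s: 14.45
tool_pos: [0.5694, -0.3085, 0.1019]
tool_rot: [0.707, 0.707, 0.001, 0.002]
ft_force: [-1.5, 1.5, 6.5]
finger_gap: 0.0581
grasp_force: 43.9
```

Request:
step_arm --plan '[[[0,0,0.3],[0,0,0],-1],[[0,0,0.8],[0,0,0],-1],[[0,0,0.9],[0,0,0],-1],[[0,0,0.9],[0,0,0],-1],[[0,0,0.9],[0,0,0],-1],[[0,0,0.8],[0,0,0],-1],[[0,0,0.2],[0,0,0],-1],[[0,0,0],[0,0,0],-1]]'

```text
time_s: 15.25
tool_pos: [0.5685, -0.308, 0.2928]
tool_rot: [0.707, 0.707, 0.0, 0.001]
ft_force: [-0.0, -0.4, -1.8]
finger_gap: 0.0586
grasp_force: 43.9
```

Request:
step_arm --plan '[[[-0.07,0.4,0],[0,0,0],-1],[[-0.07,0.9,0],[0,0,0],-1],[[-0.08,0.95,0],[0,0,0],-1],[[-0.08,0.95,0],[0,0,0],-1],[[-0.08,0.95,0],[0,0,0],-1],[[-0.08,0.95,0],[0,0,0],-1],[[-0.08,0.95,0],[0,0,0],-1],[[-0.08,0.95,0],[0,0,0],-1],[[-0.08,0.9,0],[0,0,0],-1],[[0,0.1,0],[0,0,0],-1]]'

```text
time_s: 16.25
tool_pos: [0.5379, 0.0164, 0.2894]
tool_rot: [0.706, 0.708, -0.001, -0.003]
ft_force: [1.0, -0.9, -2.8]
finger_gap: 0.0587
grasp_force: 43.8
```

Request:
step_arm --plan '[[[0,0,-0.5],[0,0,0],-1],[[0,0,-0.9],[0,0,0],-1],[[0,0,-0.9],[0,0,0],-1],[[0,0,-0.9],[0,0,0],-1],[[0,0,-0.9],[0,0,0],-1],[[0,0,-0.3],[0,0,0],-1],[[0,0,-0.15],[0,0,0],-1],[[0,0,0],[0,0,0],-1],[[0,0,0],[0,0,0],-1]]'

```text
time_s: 17.15
tool_pos: [0.5414, 0.0121, 0.1111]
tool_rot: [0.707, 0.707, 0.001, 0.001]
ft_force: [-0.0, 0.4, -2.3]
finger_gap: 0.0581
grasp_force: 43.9
```

Request:
step_arm --plan '[[[0,0,-0.15],[0,0,0],-1],[[0,0,-0.1],[0,0,0],-1],[[0,0,0],[0,0,0],-1]]'

```text
time_s: 17.45
tool_pos: [0.5409, 0.0121, 0.1009]
tool_rot: [0.707, 0.707, 0.001, 0.001]
ft_force: [-1.0, 0.8, 3.5]
finger_gap: 0.0585
grasp_force: 44.5
```

Contact with the mat: release, rise, turn and go to the rack.

Request:
step_arm --plan '[[[0,0,0],[0,0,0],0.6],[[0,0,0],[0,0,0],1],[[0,0,0],[0,0,0],1],[[0,0,0.4],[0,0,0],1],[[0,0,0.9],[0,0,0],1],[[0,0,0.9],[0,0,0],1],[[0,0,0.9],[0,0,0],1],[[0,0,0.5],[0,0,-0.4],1]]'

```text
time_s: 18.25
tool_pos: [0.5414, 0.0121, 0.2469]
tool_rot: [0.722, 0.692, 0.002, 0.002]
ft_force: [0.4, 0.7, -0.8]
finger_gap: 0.0854
grasp_force: 0.0
```

Request:
step_arm --plan '[[[0.08,-0.9,0],[0,0,-1],1],[[0.08,-0.95,0],[0,0,-1],1],[[0.08,-0.95,0],[0,0,-1],1],[[0.08,-0.95,0],[0,0,-1],1],[[0.08,-0.95,0],[0,0,-1],1],[[0.08,-0.95,0],[0,0,-1],1],[[0.08,-0.95,0],[0,0,-1],1],[[0.08,-0.95,0],[0,0,-1],1],[[0.08,-0.95,0],[0,0,-1],1],[[0.05,-0.95,0],[0,0,-1],1]]'

```text
time_s: 19.25
tool_pos: [0.5712, -0.3675, 0.2434]
tool_rot: [0.966, 0.26, -0.0, -0.0]
ft_force: [1.5, 0.0, -0.9]
finger_gap: 0.0854
grasp_force: 0.0
```

Request:
step_arm --plan '[[[0,-0.19,0],[0,0,-1],1],[[0,0,0],[0,0,-1],1],[[0,0,0],[0,0,-1],1],[[0,0,0],[0,0,-1],1],[[0,0,0],[0,0,-1],1],[[0,0,0],[0,0,0],1],[[0,0,0],[0,0,0],1]]'

```text
time_s: 19.95
tool_pos: [0.5712, -0.3735, 0.2435]
tool_rot: [1.0, 0.016, -0.0, -0.0]
ft_force: [0.3, 0.4, -0.7]
finger_gap: 0.0849
grasp_force: 0.0
```

```bash
python3 c.py
python3 - <<'E'
from h import *
save(snapshot("side"),"s2.png")
E
```

```text
0.022
blue [ 605  133   35   70 1792] 0.1009 ((620.3344116210938, -598.682861328125), (43.86520767211914, 12.972075462341309), 14.15461540222168)
blue [ 559  250   81  100 6548] 0.0446 ((495.63616943359375, -650.3058471679688), (87.8428726196289, 73.72412109375), 16.098918914794922)
blue [   0  267   47   79 2788] 0.145 ((517.56298828125, -171.2901153564453), (16.01986312866211, 46.76305389404297), 83.7055892944336)
blue [ 506  436   65   44 1854] 0.0115 ((270.95220947265625, -656.90673828125), (76.66213989257812, 65.64965057373047), 83.38749694824219)
rack 0.82 0.04979064849745932 ((572.2549438476562, -373.6533203125), (67.72630310058594, 51.857425689697266), 1.6298871040344238)
[ 0.57119818 -0.37348998  0.24369219] [ 9.99880642e-01  1.54498749e-02 -6.38459680e-06  5.06036495e-05] 20.1
```

View pics/s2.png

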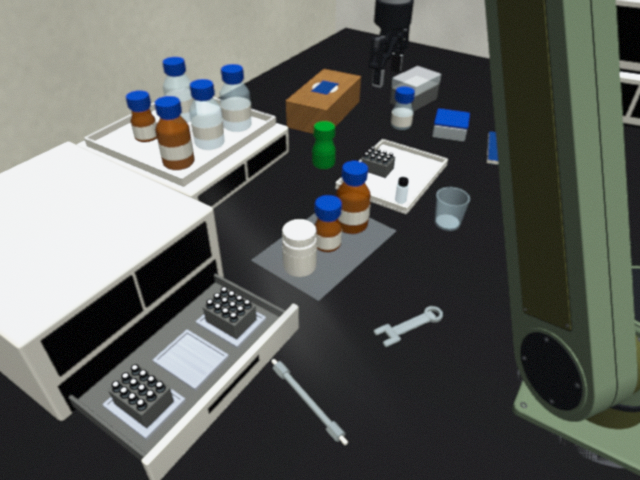

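View pics/w1.png

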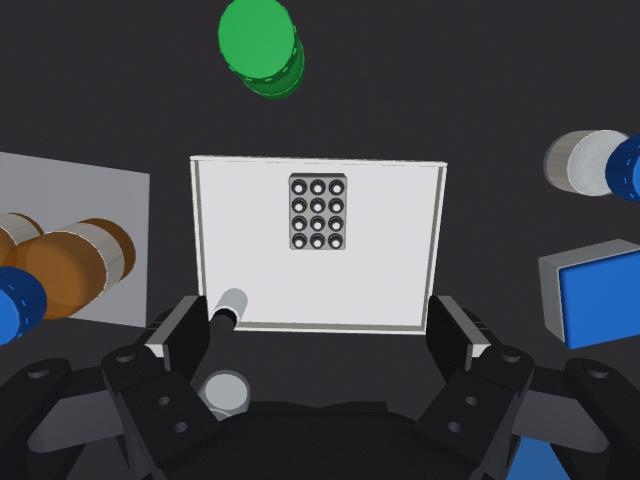

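Step 1 is done: jar, small bottle and large bottle stand on the mat (side view, about (300,247), (328,225), (354,197)). The wrist view shows the rack free at (318,212).

Request:
step_arm --plan '[[[0.025,0,-0.9],[0,0,0],1],[[0,0,-0.9],[0,0,0],1],[[0,0,-0.9],[0,0,0],1],[[0,0,-0.9],[0,0,0],1],[[0,0,-0.9],[0,0,0],1],[[0,0,-0.5],[0,0,0],1],[[0,0,-0.25],[0,0,0],1],[[0,0,0],[0,0,0],1],[[0,0,0],[0,0,0],1]]'

```text
time_s: 21.05
tool_pos: [0.573, -0.374, 0.0349]
tool_rot: [1.0, 0.015, 0.001, 0.001]
ft_force: [0.6, 0.6, 0.7]
finger_gap: 0.0853
grasp_force: 0.0
```

Request:
step_arm --plan '[[[0,0,0],[0,0,0],0],[[0,0,0],[0,0,0],-1],[[0,0,0],[0,0,0],-1],[[0,0,0],[0,0,0],-1],[[0,0,0],[0,0,0],-1],[[0,0,0],[0,0,0],-1]]' --force 40

```text
time_s: 21.65
tool_pos: [0.5728, -0.3739, 0.0353]
tool_rot: [1.0, 0.015, 0.001, 0.001]
ft_force: [-0.6, 1.7, 5.9]
finger_gap: 0.0515
grasp_force: 44.4
```

Request:
step_arm --plan '[[[0,0,0.3],[0,0,0],-1],[[0,0,0.8],[0,0,0],-1],[[0,0,0.9],[0,0,0],-1],[[0,0,0.9],[0,0,0],-1],[[0,0,0.9],[0,0,0],-1],[[0,0,0.9],[0,0,0],-1],[[0,0,0.9],[0,0,0],-1],[[0,0,0.6],[0,0,0],-1]]'

```text
time_s: 22.45
tool_pos: [0.5723, -0.3736, 0.2851]
tool_rot: [1.0, 0.015, 0.001, 0.001]
ft_force: [-0.1, 0.2, -1.1]
finger_gap: 0.0513
grasp_force: 43.5
```

Request:
step_arm --plan '[[[0,0.5,0],[0,0,0],-1],[[-0.05,0.9,0],[0,0,0],-1],[[-0.05,0.9,0],[0,0,0],-1],[[-0.05,0.9,0],[0,0,0],-1],[[-0.05,0.9,0],[0,0,0],-1],[[-0.05,0.9,0],[0,0,0],-1],[[-0.05,0.9,0],[0,0,0],-1],[[-0.05,0.9,0],[0,0,0],-1],[[-0.05,0.9,0],[0,0,0],-1],[[-0.05,0.5,0],[0,0,0],-1]]'

```text
time_s: 23.45
tool_pos: [0.5533, -0.043, 0.2819]
tool_rot: [1.0, 0.016, -0.0, -0.0]
ft_force: [0.7, -1.2, -1.5]
finger_gap: 0.0513
grasp_force: 43.4
```

```bash
cat > seat.py <<'E'
from h import *
for cam in("top","wrist"):
    s=snapshot(cam); save(s,"st_%s.png"%cam)
    for r in trace("seat",s)[:3]:
        P,u,v=pts(s,r["mask"]); zt=np.median(P[:,2]); T=P[abs(P[:,2]-zt)<.006]
        print(cam,"seat",round(r["p"],2),np.round(r["box"]),zt.round(4),cv2.minAreaRect((T[:,:2]*1000).astype(np.float32)))
    for r in trace("rack",s)[:4]:
        P,u,v=pts(s,r["mask"]); zt=np.percentile(P[:,2],95); T=P[abs(P[:,2]-zt)<.014]
        print(cam,"rack",round(r["p"],2),np.round(r["box"]),zt.round(4),cv2.minAreaRect((T[:,:2]*1000).astype(np.float32)))
print(get_state()["tool_pos"])
E
python3 seat.py
```

```text
top seat 0.58 [167. 229. 198. 268.] 0.04 ((542.9420166015625, 306.57501220703125), (76.90538024902344, 90.18245697021484), 88.720947265625)
top rack 0.48 [318. 242. 351. 250.] 0.2977 ((523.1779174804688, -45.84261703491211), (8.047414779663086, 50.07908248901367), 1.6592620611190796)
wrist seat 0.88 [  0. 170.  12. 255.] 0.0415 ((537.9625244140625, 271.2851867675781), (13.056499481201172, 84.95732879638672), 79.8011703491211)
wrist rack 0.71 [239. 225. 394. 406.] 0.2967 ((555.9729614257812, -44.9342155456543), (63.41531753540039, 52.19455337524414), 1.8612143993377686)
wrist rack 0.33 [490. 148. 640. 311.] 0.0164 ((530.0736083984375, -341.7083740234375), (180.4652099609375, 178.3873291015625), 0.714968204498291)
[ 0.55414798 -0.0463893   0.28176495]
```

View pics/st_wrist.png

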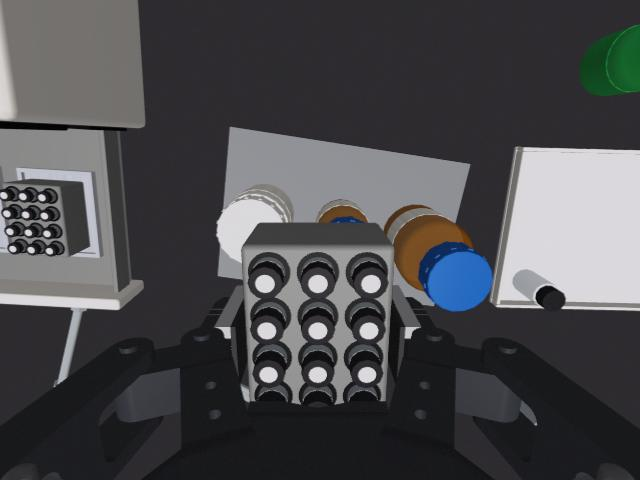

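Request:
step_arm --plan '[[[-0.03,0.5,0],[0,0,0],-1],[[-0.03,0.9,0],[0,0,0],-1],[[-0.03,0.9,0],[0,0,0],-1],[[-0.03,0.9,0],[0,0,0],-1],[[-0.03,0.9,0],[0,0,0],-1],[[-0.03,0.9,0],[0,0,0],-1],[[-0.03,0.9,0],[0,0,0],-1],[[-0.03,0.7,0],[0,0,0],-1],[[0,0,0],[0,0,0],-1]]'

```text
time_s: 24.65
tool_pos: [0.5449, 0.2207, 0.2813]
tool_rot: [1.0, 0.016, -0.0, -0.001]
ft_force: [0.5, -1.0, -2.1]
finger_gap: 0.051
grasp_force: 43.4
```

```bash
python3 seat.py
```

```text
top seat 0.41 [167. 256. 177. 267.] 0.0409 ((514.2822875976562, 329.824462890625), (23.643714904785156, 27.595563888549805), 88.4956283569336)
top rack 0.77 [197. 219. 213. 254.] 0.2979 ((545.0834350585938, 199.6835174560547), (65.061767578125, 14.26590347290039), 1.7096611261367798)
wrist seat 0.55 [188. 163. 265. 252.] 0.0387 ((541.5115966796875, 307.6385498046875), (74.96024322509766, 88.41255950927734), 88.40088653564453)
wrist rack 0.8 [240. 224. 397. 405.] 0.2962 ((546.969482421875, 217.0274658203125), (63.52903366088867, 52.34547805786133), 1.5917465686798096)
[0.54487821 0.21713797 0.28178097]
```

View pics/st_wrist.png

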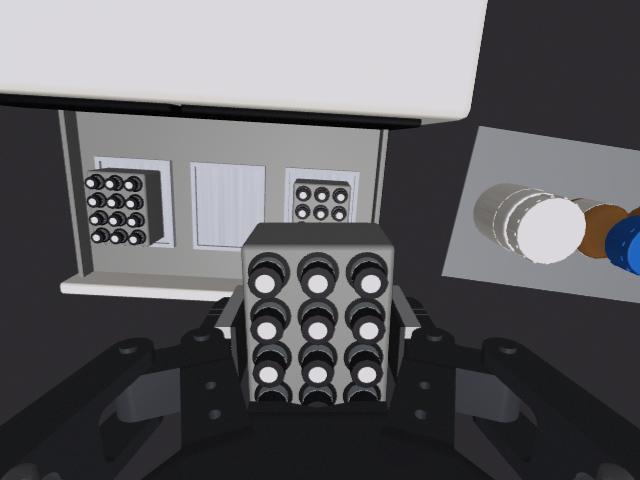

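Request:
step_arm --plan '[[[-0.05,0.6,0],[0,0,-0.3],-1],[[0,0.8,0],[0,0,-0.27],-1],[[0,0.6,0],[0,0,0],-1],[[0,0.24,0],[0,0,0],-1],[[0,0,-0.5],[0,0,0],-1],[[0,0,-0.9],[0,0,0],-1],[[0,0,-0.9],[0,0,0],-1],[[0,0,-0.9],[0,0,0],-1],[[0,0,0],[0,0,0],-1],[[0,0,0],[0,0,0],-1]]'

```text
time_s: 25.95
tool_pos: [0.5431, 0.3074, 0.1543]
tool_rot: [1.0, -0.014, -0.0, 0.0]
ft_force: [0.0, -0.4, -0.7]
finger_gap: 0.0514
grasp_force: 43.4
```

```bash
python3 seat.py
```

```text
top seat 0.96 [169. 230. 199. 268.] 0.0402 ((542.112548828125, 300.5654602050781), (64.20272827148438, 87.18157196044922), 87.65666198730469)
top rack 0.74 [165. 228. 184. 257.] 0.1707 ((542.7708740234375, 291.91229248046875), (25.236997604370117, 66.65591430664062), 88.80317687988281)
wrist seat 0.73 [264. 180. 376. 223.] 0.0387 ((571.4884033203125, 306.2728271484375), (73.90303039550781, 28.593585968017578), 88.17326354980469)
wrist rack 0.56 [241. 224. 395. 407.] 0.1712 ((546.0909423828125, 307.9139404296875), (52.310218811035156, 63.31352615356445), 88.57868194580078)
[0.54328766 0.3083988  0.15549227]
```

View pics/st_wrist.png

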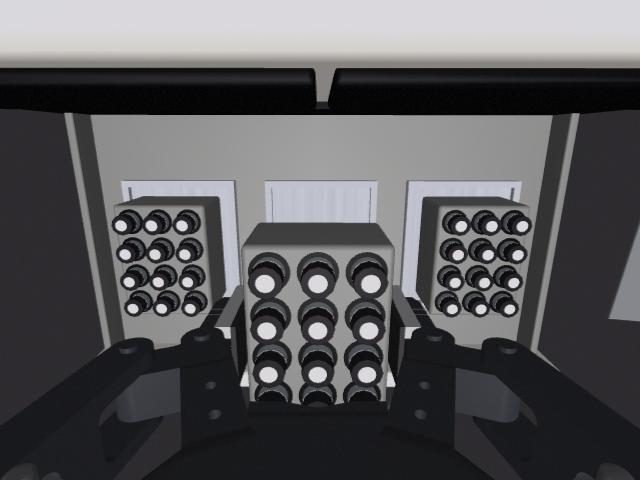

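Request:
step_arm --plan '[[[-0.02,-0.03,-0.5],[0,0,0],-1],[[0,0,-0.7],[0,0,0],-1],[[0,0,-0.5],[0,0,0],-1],[[0,0,-0.25],[0,0,0],-1],[[0,0,0],[0,0,0],-1],[[0,0,0],[0,0,0],-1]]'

```text
time_s: 26.85
tool_pos: [0.5425, 0.3073, 0.0768]
tool_rot: [1.0, -0.014, 0.001, -0.0]
ft_force: [1.1, 0.3, -2.0]
finger_gap: 0.051
grasp_force: 43.4
```

Request:
step_arm --plan '[[[0,0,-0.08],[0,0,0],-1],[[0,0,-0.05],[0,0,0],-1],[[0,0,0],[0,0,0],-1],[[0,0,0],[0,0,0],-1]]'

```text
time_s: 27.25
tool_pos: [0.5419, 0.3069, 0.0708]
tool_rot: [1.0, -0.014, 0.0, -0.0]
ft_force: [0.5, -0.1, -1.5]
finger_gap: 0.0514
grasp_force: 43.4
```

Request:
step_arm --plan '[[[0,0,-0.04],[0,0,0],-1],[[0,0,0],[0,0,0],-1]]'

```text
time_s: 27.45
tool_pos: [0.542, 0.307, 0.0702]
tool_rot: [1.0, -0.014, 0.0, -0.0]
ft_force: [-0.7, -0.4, 4.6]
finger_gap: 0.0512
grasp_force: 44.2
```

Request:
step_arm --plan '[[[0,0,0],[0,0,0],0.2],[[0,0,0],[0,0,0],0.55],[[0,0,0],[0,0,0],0.55],[[0,0,0.2],[0,0,0],0.55],[[0,0,0.6],[0,0,0],0.55],[[0,0,0.9],[0,0,0],0.55],[[0,0,0.9],[0,0,0],0.55],[[0,0,0.9],[0,0,0],0.8],[[0,0,0.9],[0,0,0],1],[[0,0,0.4],[0,0,0],1]]'

```text
time_s: 28.45
tool_pos: [0.5429, 0.3075, 0.2657]
tool_rot: [1.0, -0.014, 0.003, -0.002]
ft_force: [0.4, -0.7, 0.5]
finger_gap: 0.0854
grasp_force: 0.0
```

```bash
python3 seat.py
```

```text
top seat 0.92 [167. 229. 200. 266.] 0.0409 ((542.1639404296875, 301.2467346191406), (70.06842041015625, 89.15940856933594), 85.0582275390625)
top seat 0.73 [334. 233. 358. 268.] 0.1071 ((530.1431884765625, -71.27019500732422), (47.54307556152344, 49.3129997253418), 44.11159896850586)
top rack 0.69 [166. 232. 192. 262.] 0.0888 ((541.9669189453125, 304.53448486328125), (52.228153228759766, 67.26720428466797), 88.08116912841797)
wrist seat 0.78 [280. 164. 359. 257.] 0.0403 ((541.8734130859375, 306.3380432128906), (71.97782135009766, 87.70425415039062), 88.37498474121094)
wrist rack 0.72 [286. 177. 349. 257.] 0.0851 ((542.0491943359375, 306.7476501464844), (52.08329391479492, 67.17628479003906), 88.52070617675781)
[0.54108274 0.30649156 0.25915056]
```

View pics/st_wrist.png

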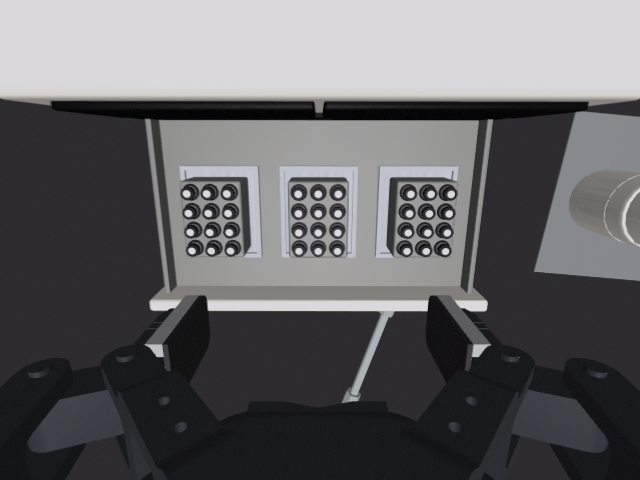

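The rack sits centred and flat in the middle seat (318,217), with its top at 0.085 as expected. Next is putting the jar back.

Request:
step_arm --plan '[[[0,-0.4,0],[0,0,1],1],[[0,-0.8,0],[0,0,1],1],[[0,-0.9,0],[0,0,1],1],[[0,-0.9,0],[0,0,1],1],[[0,-0.9,0],[0,0,1],1],[[0,-0.9,0],[0,0,1],1],[[0,-0.9,0],[0,0,1],1],[[0,-0.9,0],[0,0,1],1],[[0,-0.75,0],[0,0,1],1],[[0,0,0],[0,0,1],1]]'

```text
time_s: 29.75
tool_pos: [0.541, 0.0096, 0.2593]
tool_rot: [0.884, 0.468, -0.002, -0.0]
ft_force: [0.3, -0.8, -0.4]
finger_gap: 0.0854
grasp_force: 0.0
```

Request:
step_arm --plan '[[[0,0,0],[0,0,1],1],[[0,0,0],[0,0,1],1],[[0,0,0],[0,0,1],1],[[0,0,0],[0,0,1],1],[[0,0,0],[0,0,1],1],[[0,0,0],[0,0,1],1],[[0,0,0],[0,0,0],1],[[0,0,0],[0,0,0],1]]'

```text
time_s: 30.55
tool_pos: [0.5414, 0.0129, 0.2599]
tool_rot: [0.707, 0.707, -0.001, -0.001]
ft_force: [0.7, -0.5, -0.5]
finger_gap: 0.085
grasp_force: 0.0
```

```bash
python3 c.py
```

```text
0.022
blue [ 274  287   61   65 3105] 0.1077 ((529.810302734375, -70.07597351074219), (48.91847229003906, 49.03799057006836), 35.82024383544922)
jar 0.65 0.09516672137626683 ((540.1239013671875, 13.849300384521484), (59.996009826660156, 60.304039001464844), 86.4606704711914)
rack 0.64 0.10947547015510622 ((523.6802978515625, -118.66242980957031), (71.3019790649414, 57.2194938659668), 83.95516204833984)
[0.54164082 0.01288805 0.26052584] [ 7.06776410e-01  7.07436906e-01 -2.54093779e-04 -2.56895644e-04] 30.7
```

Request:
step_arm --plan '[[[-0.03,0.02,-0.9],[0,0,0],1],[[0,0,-0.9],[0,0,0],1],[[0,0,-0.9],[0,0,0],1],[[0,0,-0.9],[0,0,0],1],[[0,0,-0.45],[0,0,0],1],[[0,0,0],[0,0,0],-1],[[0,0,0],[0,0,0],-1],[[0,0,0],[0,0,0],-1],[[0,0,0],[0,0,0],-1],[[0,0,0],[0,0,0],-1]]'

```text
time_s: 31.7
tool_pos: [0.541, 0.0137, 0.0997]
tool_rot: [0.706, 0.708, 0.001, 0.001]
ft_force: [-0.6, 0.0, -1.8]
finger_gap: 0.0583
grasp_force: 43.2
```

Request:
step_arm --plan '[[[0,0,0.3],[0,0,0],-1],[[0,0,0.8],[0,0,0],-1],[[0,0,0.9],[0,0,0],-1],[[0,0,0.9],[0,0,0],-1],[[0,0,0.9],[0,0,0],-1],[[0,0,0.8],[0,0,0],-1],[[0,0,0.2],[0,0,0],-1],[[0,0,0],[0,0,0],-1]]'

```text
time_s: 32.5
tool_pos: [0.5408, 0.0137, 0.2923]
tool_rot: [0.706, 0.708, 0.001, 0.001]
ft_force: [-0.4, 0.7, -2.0]
finger_gap: 0.0582
grasp_force: 43.9
```

Request:
step_arm --plan '[[[0.07,-0.4,0],[0,0,0],-1],[[0.07,-0.9,0],[0,0,0],-1],[[0.08,-0.95,0],[0,0,0],-1],[[0.08,-0.95,0],[0,0,0],-1],[[0.08,-0.95,0],[0,0,0],-1],[[0.08,-0.95,0],[0,0,0],-1],[[0.08,-0.95,0],[0,0,0],-1],[[0.08,-0.95,0],[0,0,0],-1],[[0.06,-0.9,0],[0,0,0],-1],[[0,-0.12,0],[0,0,0],-1]]'

```text
time_s: 33.5
tool_pos: [0.5665, -0.3119, 0.2873]
tool_rot: [0.708, 0.706, -0.002, -0.002]
ft_force: [-0.5, 0.3, -3.1]
finger_gap: 0.0583
grasp_force: 43.8
```

Request:
step_arm --plan '[[[0,0,-0.5],[0,0,0],-1],[[0,0,-0.9],[0,0,0],-1],[[0,0,-0.9],[0,0,0],-1],[[0,0,-0.9],[0,0,0],-1],[[0,0,-0.9],[0,0,0],-1],[[0,0,-0.3],[0,0,0],-1],[[0,0,-0.15],[0,0,0],-1],[[0,0,0],[0,0,0],-1],[[0,0,0],[0,0,0],-1]]'

```text
time_s: 34.4
tool_pos: [0.5687, -0.3077, 0.1106]
tool_rot: [0.706, 0.708, 0.0, 0.002]
ft_force: [0.8, 0.5, -2.3]
finger_gap: 0.0586
grasp_force: 43.8
```

Request:
step_arm --plan '[[[0,0,-0.13],[0,0,0],-1],[[0,0,-0.1],[0,0,0],-1],[[0,0,0],[0,0,0],-1]]'

```text
time_s: 34.7
tool_pos: [0.5682, -0.3074, 0.1006]
tool_rot: [0.706, 0.708, 0.0, 0.001]
ft_force: [-0.1, -0.2, 1.7]
finger_gap: 0.0582
grasp_force: 44.0
```

Contact. Release, rise, go to the small bottle at (0.530, -0.0705).

Request:
step_arm --plan '[[[0,0,0],[0,0,0],0.6],[[0,0,0],[0,0,0],1],[[0,0,0],[0,0,0],1],[[0,0,0.4],[0,0,0],1],[[0,0,0.9],[0,0,0],1],[[0,0,0.9],[0,0,0],1],[[0,0,0.9],[0,0,0],1],[[0,0,0.8],[0,0,0],1]]'

```text
time_s: 35.5
tool_pos: [0.5679, -0.3071, 0.2578]
tool_rot: [0.706, 0.708, 0.0, 0.001]
ft_force: [-0.7, -0.6, 0.2]
finger_gap: 0.0856
grasp_force: 0.0
```

Request:
step_arm --plan '[[[-0.15,0.5,0],[0,0,0],1],[[-0.15,0.9,0],[0,0,0],1],[[-0.15,0.9,0],[0,0,0],1],[[-0.15,0.9,0],[0,0,0],1],[[-0.15,0.9,0],[0,0,0],1],[[-0.15,0.9,0],[0,0,0],1],[[-0.05,0.92,0],[0,0,0],1],[[0,0,0],[0,0,0],1],[[0,0,0],[0,0,0],1]]'

```text
time_s: 36.4
tool_pos: [0.5298, -0.0699, 0.256]
tool_rot: [0.706, 0.708, -0.0, 0.0]
ft_force: [-0.4, -0.8, -0.5]
finger_gap: 0.0857
grasp_force: 0.0
```

```bash
python3 c.py
```

```text
0.022
blue [ 284  193   66   69 3426] 0.1078 ((529.475830078125, -70.25006103515625), (48.820892333984375, 49.34769821166992), 8.239474296569824)
blue [ 268  309   70   75 4158] 0.1457 ((519.7733154296875, -152.42312622070312), (49.244834899902344, 49.4770393371582), 29.00579261779785)
jar 0.66 0.03963098758640009 ((564.8944702148438, -282.8611755371094), (54.4921989440918, 16.22764778137207), 6.665777206420898)
[ 0.52994305 -0.0712505   0.25568603] [ 7.06781403e-01  7.07431982e-01 -7.51709612e-05  1.82759352e-04] 36.55
```

Request:
step_arm --plan '[[[0,0,-0.9],[0,0,0],1],[[0,0,-0.9],[0,0,0],1],[[0,0,-0.9],[0,0,0],1],[[0,0,-0.8],[0,0,0],1],[[0,0,-0.2],[0,0,0],1],[[0,0,0],[0,0,0],-1],[[0,0,0],[0,0,0],-1],[[0,0,0],[0,0,0],-1],[[0,0,0],[0,0,0],-1],[[0,0,0],[0,0,0],-1]]'

```text
time_s: 37.55
tool_pos: [0.5309, -0.0706, 0.1097]
tool_rot: [0.706, 0.708, 0.001, 0.002]
ft_force: [-1.4, -0.5, 6.3]
finger_gap: 0.0486
grasp_force: 41.5
```

Request:
step_arm --plan '[[[0,0,0.3],[0,0,0],-1],[[0,0,0.8],[0,0,0],-1],[[0,0,0.9],[0,0,0],-1],[[0,0,0.9],[0,0,0],-1],[[0,0,0.9],[0,0,0],-1],[[0,0,0.7],[0,0,0],-1],[[0,0,0],[0,0,0],-1],[[0,0,0],[0,0,0],-1]]'

```text
time_s: 38.35
tool_pos: [0.5294, -0.0701, 0.2878]
tool_rot: [0.706, 0.708, 0.0, 0.0]
ft_force: [-0.1, 0.1, -2.5]
finger_gap: 0.0484
grasp_force: 42.3
```

Request:
step_arm --plan '[[[-0.1,-0.4,0],[0,0,0],-1],[[-0.1,-0.85,0],[0,0,0],-1],[[-0.1,-0.9,0],[0,0,0],-1],[[-0.1,-0.9,0],[0,0,0],-1],[[-0.1,-0.9,0],[0,0,0],-1],[[-0.1,-0.9,0],[0,0,0],-1],[[-0.1,-0.9,0],[0,0,0],-1],[[-0.1,-0.9,0],[0,0,0],-1],[[-0.04,-0.87,0],[0,0,0],-1],[[0,0,0],[0,0,0],-1]]'

```text
time_s: 39.35
tool_pos: [0.4948, -0.3746, 0.2844]
tool_rot: [0.708, 0.706, -0.001, -0.002]
ft_force: [-0.3, 0.8, -2.6]
finger_gap: 0.0483
grasp_force: 42.1
```

Request:
step_arm --plan '[[[0,0,-0.5],[0,0,0],-1],[[0,0,-0.9],[0,0,0],-1],[[0,0,-0.9],[0,0,0],-1],[[0,0,-0.9],[0,0,0],-1],[[0,0,-0.7],[0,0,0],-1],[[0,0,-0.3],[0,0,0],-1],[[0,0,-0.1],[0,0,0],-1],[[0,0,0],[0,0,0],-1],[[0,0,0],[0,0,0],-1]]'

```text
time_s: 40.25
tool_pos: [0.497, -0.3716, 0.1172]
tool_rot: [0.706, 0.708, 0.0, 0.001]
ft_force: [0.3, 1.0, -1.1]
finger_gap: 0.0487
grasp_force: 42.1
```

Request:
step_arm --plan '[[[0,0,-0.12],[0,0,0],-1],[[0,0,-0.06],[0,0,0],-1],[[0,0,0],[0,0,0],-1]]'

```text
time_s: 40.55
tool_pos: [0.4968, -0.3718, 0.1108]
tool_rot: [0.706, 0.708, 0.0, 0.002]
ft_force: [-2.2, -0.3, 6.4]
finger_gap: 0.0487
grasp_force: 42.9
```

Contact. Release, rise, go to the large bottle at (0.520, -0.155).

Request:
step_arm --plan '[[[0,0,0],[0,0,0],0.6],[[0,0,0],[0,0,0],1],[[0,0,0],[0,0,0],1],[[0,0,0.4],[0,0,0],1],[[0,0,0.9],[0,0,0],1],[[0,0,0.9],[0,0,0],1],[[0,0,0.9],[0,0,0],1],[[0,0,0.6],[0,0,0],1]]'

```text
time_s: 41.35
tool_pos: [0.4967, -0.3715, 0.2594]
tool_rot: [0.706, 0.708, 0.0, 0.002]
ft_force: [0.3, -0.4, 0.4]
finger_gap: 0.0852
grasp_force: 0.0
```

Request:
step_arm --plan '[[[0.1,0.5,0],[0,0,0],1],[[0.1,0.9,0],[0,0,0],1],[[0.1,0.9,0],[0,0,0],1],[[0.1,0.9,0],[0,0,0],1],[[0.1,0.9,0],[0,0,0],1],[[0.08,0.9,0],[0,0,0],1],[[0,0.42,0],[0,0,0],1],[[0,0,0],[0,0,0],1],[[0,0,0],[0,0,0],1]]'

```text
time_s: 42.25
tool_pos: [0.5192, -0.1544, 0.256]
tool_rot: [0.706, 0.708, -0.0, -0.0]
ft_force: [-0.2, -0.1, -0.2]
finger_gap: 0.0854
grasp_force: 0.0
```

```bash
python3 c.py
```

```text
0.022
blue [ 280  199   76   79 4621] 0.1458 ((519.7429809570312, -152.7279510498047), (49.35599899291992, 48.89033126831055), 78.34526062011719)
jar 0.63 0.09569717105829825 ((568.6583862304688, -300.5337829589844), (47.950557708740234, 61.31227111816406), 79.16159057617188)
[ 0.51928073 -0.15539071  0.25626147] [ 7.06900912e-01  7.07312561e-01 -2.03667935e-04  6.60790196e-06] 42.4
```

Request:
step_arm --plan '[[[0.01,0.04,-0.9],[0,0,0],1],[[0,0,-0.9],[0,0,0],1],[[0,0,-0.8],[0,0,0],1],[[0,0,-0.2],[0,0,0],1],[[0,0,0],[0,0,0],-1],[[0,0,0],[0,0,0],-1],[[0,0,0],[0,0,0],-1],[[0,0,0],[0,0,0],-1],[[0,0,0],[0,0,0],-1]]'

```text
time_s: 43.3
tool_pos: [0.5208, -0.1532, 0.1466]
tool_rot: [0.706, 0.708, 0.001, 0.002]
ft_force: [-1.3, -1.2, 6.7]
finger_gap: 0.0491
grasp_force: 41.7
```

Request:
step_arm --plan '[[[0,0,0.4],[0,0,0],-1],[[0,0,0.8],[0,0,0],-1],[[0,0,0.9],[0,0,0],-1],[[0,0,0.9],[0,0,0],-1],[[0,0,0.8],[0,0,0],-1],[[0,0,0],[0,0,0],-1],[[0,0,0],[0,0,0],-1]]'

```text
time_s: 44.0
tool_pos: [0.5195, -0.1525, 0.2964]
tool_rot: [0.706, 0.708, 0.0, 0.0]
ft_force: [-0.4, 0.5, -3.5]
finger_gap: 0.0485
grasp_force: 42.7
```

Request:
step_arm --plan '[[[0.1,-0.4,0],[0,0,0],-1],[[0.15,-0.8,0],[0,0,0],-1],[[0.15,-0.9,0],[0,0,0],-1],[[0.15,-0.9,0],[0,0,0],-1],[[0.15,-0.9,0],[0,0,0],-1],[[0.15,-0.9,0],[0,0,0],-1],[[0.15,-0.9,0],[0,0,0],-1],[[0.15,-0.9,0],[0,0,0],-1],[[0.12,-0.65,0],[0,0,0],-1],[[0,0,0],[0,0,0],-1]]'

```text
time_s: 45.0
tool_pos: [0.5697, -0.4473, 0.2919]
tool_rot: [0.708, 0.706, -0.001, -0.002]
ft_force: [0.1, -0.1, -3.6]
finger_gap: 0.0485
grasp_force: 42.7
```

Request:
step_arm --plan '[[[0,0,-0.5],[0,0,0],-1],[[0,0,-0.9],[0,0,0],-1],[[0,0,-0.9],[0,0,0],-1],[[0,0,-0.8],[0,0,0],-1],[[0,0,-0.3],[0,0,0],-1],[[0,0,-0.1],[0,0,0],-1],[[0,0,0],[0,0,0],-1],[[0,0,0],[0,0,0],-1]]'

```text
time_s: 45.8
tool_pos: [0.5714, -0.4434, 0.1585]
tool_rot: [0.706, 0.708, 0.0, 0.002]
ft_force: [0.2, -0.7, -2.4]
finger_gap: 0.0487
grasp_force: 42.8
```

Target about 0.1475.

Request:
step_arm --plan '[[[0,0,-0.15],[0,0,0],-1],[[0,0,-0.1],[0,0,0],-1],[[0,0,-0.03],[0,0,0],-1],[[0,0,0],[0,0,0],-1]]'

```text
time_s: 46.2
tool_pos: [0.5708, -0.4432, 0.1477]
tool_rot: [0.706, 0.708, 0.0, 0.002]
ft_force: [-1.6, 0.8, 4.8]
finger_gap: 0.0486
grasp_force: 43.4
```

Request:
step_arm --plan '[[[0,0,0],[0,0,0],0.6],[[0,0,0],[0,0,0],1],[[0,0,0],[0,0,0],1],[[0,0,0.4],[0,0,0],1],[[0,0,0.9],[0,0,0],1],[[0,0,0.9],[0,0,0],1],[[0,0,0.9],[0,0,0],1],[[0,0,0],[0,0,0],1]]'

```text
time_s: 47.0
tool_pos: [0.5724, -0.4441, 0.2761]
tool_rot: [0.706, 0.708, 0.001, 0.006]
ft_force: [0.1, -0.4, 0.1]
finger_gap: 0.0853
grasp_force: 0.0
```

Request:
step_arm --plan '[[[-0.6,-0.2,0],[0,0,0],1],[[-0.8,-0.2,0],[0,0,0],1],[[-0.8,-0.2,0],[0,0,0],1],[[-0.8,-0.2,0],[0,0,0],1],[[-0.8,-0.2,0],[0,0,0],1],[[-0.5,-0.2,0],[0,0,0],1],[[0,0,0],[0,0,0],1],[[0,0,0],[0,0,0],1],[[0,0,0],[0,0,0],1]]'

```text
time_s: 47.9
tool_pos: [0.3994, -0.4904, 0.2689]
tool_rot: [0.706, 0.708, 0.0, -0.0]
ft_force: [-0.0, -0.3, -0.3]
finger_gap: 0.0855
grasp_force: 0.0
```

```bash
python3 m.py | grep -E "blue \[(510|473|5[01].|4[67].)|jar|rack"; cp pics/st_top.png pics/o.png; python3 -c "
from h import *
s=snapshot('top'); a=cv2.cvtColor(s['frame'],cv2.COLOR_RGB2BGR)
cv2.imwrite('pics/end.png',cv2.resize(a[150:370,140:550],(800,429),interpolation=2))"
```

```text
blue [510 216  28  24 518] 0.1464 (array([ 569.1, -443. ]), array([49.8, 48.6]), 88.6) ((569.7567138671875, -443.0365295410156), 25.77059555053711)
blue [473 253  25  22 429] 0.1088 (array([ 495.1, -370.8]), array([45.7, 45.5]), 89.2) ((495.16717529296875, -370.6823425292969), 24.7054386138916)
jar 0.0959 (array([ 567.6, -308.5]), array([58.5, 59.5]), 45.5)
rack 0.0505 (array([557.4, 291.2]), array([88.3, 38.2]), 37.2)
  return _methods._mean(a, axis=axis, dtype=dtype,
  ret = ret.dtype.type(ret / rcount)
```

View pics/end.png

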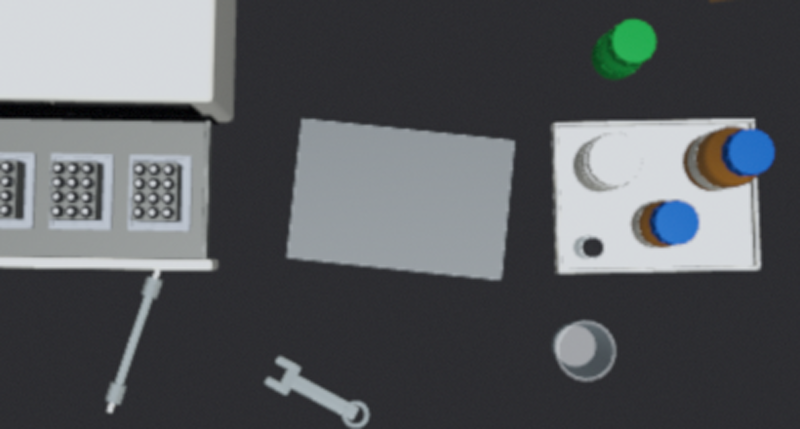

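The bottles and jar are back within about 1 mm of where they stood. The rack is in the seat at (80,190), and the vial, column and beaker have not moved.

```bash
python3 -c "
from plant import *
print(hand_in())"
```

```text
the job is handed in; nothing more can be done
None
```

I handed the job in at about 48 s (limit 138 s): the rack is in the empty drawer seat, the bottles and jar are back within about 1–2 mm of their starting spots, and the vial, column and beaker look unmoved; no verdict was returned.

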